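# Unlock the slicer's blade insert and hold it up for brushing

### The job

Turn the green thickness dial of the vegetable slicer back to its zero stop, which unlocks the orange blade insert, then lift the insert out by its upright grip. Hold it in the air centred over the white bowl, its middle about 25 cm above the worktop, tipped about 45 degrees so that its toothed face looks up and towards the person at the front edge of the worktop (the robot's side), who will brush it off into the bowl. Finish while holding it there, at rest, and leave the other things where they stand.

Things in the scene. Friction and masses are not known exactly. Their poses are not given: they have to be found in the camera images.
- slicer: Vegetable slicer, fixed: clear catch container (112 x 285 mm) under a white deck 124 mm wide, 305 mm long; deck surface 97 mm above the worktop, side rails to 102 mm. Origin: centre of the container's underside, on the worktop. y runs along the slicer: feed ramp and white carrying loop (to +184 mm) at the +y end, dial at y = -125 mm, insert between; z up.
- thickness_dial (a joint): Thickness dial, rad: 0 at its zero stop, starts at 1.3 to 2.5. Clockwise from above increases it, so it goes home counter-clockwise; it stays where left (friction 0.05 N m). It moves a flat green fork (two prongs 72 mm apart, top 5 mm above the deck) 7 mm per rad over the insert's end: the insert cannot be lifted unless the dial is within about 0.3 rad of zero.
- dial_grip (a point): Point on the dial's vertical axis in its upright grip bar, 124 mm above the worktop. The bar is 12 mm thick along this point's x, 42 mm long along its y (white pointer line at the +y end) and stands from 110 to 132 mm above the worktop on a 45 mm round dial (red mark on its grey seat: zero). The point turns with the dial; at zero its axes are parallel to the slicer's.
- insert: Loose orange blade insert, plate 94 (x) x 92 (y) x 6 mm, 90 g, with a steel blade and upright julienne teeth (7 mm) near its +y end and an upright grip near its -y end. Lies in the deck's recess with 2 mm play, flush, axes parallel to the slicer's. Origin: centre of the plate's underside, 91 mm above the worktop at the start; z points out of the toothed face (up at the start).
- insert_grip (a point): Point in the insert's upright grip, at x 0, y -36, z 20 mm in the insert's frame (111 mm above the worktop at the start); axes as the insert's. The grip is 10 mm thick along y, 44 mm long along x and stands 22 mm above the plate. Between the face of the grip and the round seat of the dial lie 45 mm of deck, free between the prongs when the dial is at zero.
- tub: White bowl, 192 x 225 mm, 62 mm high, loose; the insert is held over it. Origin: centre of its underside.
- view_direction (a point): Invisible mark on the worktop that only gives a direction and does not move: its z axis points 45 degrees up and back towards the person at the front edge (world direction -0.707, 0, 0.707), the way the toothed face shall look.
- lemon: Lemon, loose bystander at the back.
- garlic: Garlic bulb, loose bystander at the back.
- mug: Beige mug, loose bystander at the back left.
There are look-alikes about, which are no part of the job. There is more than one size of the insert; the one meant has the size given above.

How it is judged:
By the outcome, as a careful person would: the job done as asked, in the order asked, and still so for the second after the job is handed in, while the arm keeps its last pose, push and grip.
It also fails if it takes over 56 s, if anything falls off the work surface, if the arm or the gripper's body presses on something with over 40 N, if the wrist force passes 120 N, or if a joint passes its speed limit or range.

### The arm

A 7-joint arm with a two-finger parallel gripper is mounted at the origin on a cart in front of the work surface, level with it; the furniture and walls round the work are solid. World frame = base frame: x ahead of the robot, y to its left, z up, the work surface at z = 0. Lengths are in m, angles in rad, forces in N, time in s.
With the tool pointing down it reaches from about 0.4 to 0.85 m from the base axis. Payload 10.4 kg.
Tool frame: the origin (TCP) lies at the very end of the fingers, on their centre line; the grasp point (between the pads) lies 19 mm behind it (env.grip_depth is the distance from the TCP to the grasp point, in m); z points along the fingers, y is the direction in which the jaws open and shut (so a half turn about z gives the same grasp; the last joint's range is limited). The gripper opens to 85 mm and grips with 20 to 120 N. Pads are 22 mm wide; open, the fingers measure 114 mm over their backs; the gripper's body (76 mm by 85 mm) begins 54 mm behind the grasp point. The pads swing forward as they close: fully open they stand 13 mm farther back than shut.
Start: joints at [1.308, 0.332, -0.065, 1.46, 0.022, 1.35, -0.088], TCP at [0.148, -0.607, 0.206] pointing down, gripper open.
Joint ranges: [-2.6, 2.6], [-0.5, 2.12], [-1.47, 1.34], [0.16, 2.42], [-1.27, 4.41], [0.06, 2.06], [-2.6, 2.6]. Speed limits (rad/s): [2.22, 2.22, 2.79, 2.79, 3.14, 3.14, 3.14].

### API

Orientations are given as a unit quaternion [x, y, z, w].
In Python, from bench import env, eyes, finder gives the robot as it stands. The module is installed in compiled form; this text tells all that it offers.
- The arm moves only by the shell command python3 -m pendant 'ROWS' [FORCE]. ROWS is JSON, a list of rows, each an object with "grip": the opening, from -1 (shut) to 1 (fully open); "slide": the shift along the tool's x, y, z in mm, a list of three; "angular": the turn, a rotation vector about the tool's x, y, z in rad, a list of three. A call has 1 to 8 rows; each row is the pose to reach, as a shift and turn from the pose commanded when the call began, along the tool's axes at that moment; what a row does not reach only later rows make up. A row lasts 1/10 s, in which the tool goes at most 50 mm and 8.59 degrees, less where a joint would pass 70% of its speed; a pose out of reach is approached as far as the arm can. A call with a gripper value outside its range is refused whole. The fingers move at their own pace and stop on an object; FORCE is the grip in N (left out, the last holds). Time passes only in rows, so rows that repeat a pose let the fingers close. It gives the time, the measured TCP pose, the force and the opening at its end, in the units of the state.
- env.observe(): the state, without advancing time (a new reading comes with each control period).
- eyes.camera(name): name is "side" or "top" or "wrist"; returns the picture (384x512x3 uint8, red, green, blue); there is no depth.
- eyes.camera_info(name): a dict with "camera_matrix" (3x3 intrinsics, pixels), "R" (3x3) and "t" (3): a world point X has camera coordinates R X + t; the wrist camera has in their place "mount" (4x4, takes a point from camera to tool coordinates, whose origin is the TCP and whose axes are the flange's). Camera axes: x right, y down, z forward; pixel columns grow to the right and rows downward; lengths in m; the calibration is good to about 2 mm. A picture is of the moment at which its call begins: read the wrist's pose just before it. camera_info takes no time and is no camera call.
- env.sign_off(): hands the job in, once; it reports no verdict.
Trained networks look in the newest picture that a camera, given by its name, has taken for a name from the list of things; names that differ only in an ending like _2 or _b are one class to them, and where a whole thing is asked for, a point or a joint stands for the part that bears it (a point fixed in the world has none). Each returns a list of dicts, best first, with "score" (0 to 1); they miss things now and then, are a little off and sometimes report something else, mostly with a low value. They report only what shows in the picture. A call takes as long as a camera call. They do not tell look-alikes from the thing itself.
- finder.recognise(camera, thing): "box" ([left, top, width, height] in pixels, round what is visible of it).
- finder.silhouettes(camera, thing): "region" (384x512 bool, what is visible of it) and "box" ([left, top, width, height] in pixels, round what is visible of it).
- finder.place_of(camera, thing): "point" ([column, row] in pixels: a listed point, or the origin of a listed thing).
The state is a dict: "t": time; "q": joint angles; "qvel": joint speeds; "joint_efforts": joint torques, N m; "eef_pos": TCP position; "eef_rot": TCP orientation; "wrist_force": force on the tool from outside, world axes, zero at the start; "torque": the same for the moment, N m; "opening": opening from 0.0 (shut) to 1.0 (fully open).
Only numpy, scipy, OpenCV 4.12 (cv2) and the standard library are available. Lean on these libraries where they do the work, as an engineer would, in place of code of your own. Each camera call takes 0.05 s, during which the arm holds its last target. There are 200 camera calls.

## Working session

There is one attempt and no reset: what is moved stays moved. The work goes in short steps, Python scripts to look and compute and a shell command to move; the robot and the scene stay as the last step left them, time stands still between calls to the robot, and variables do not carry over. Pictures are saved under pics/ and viewed, about 8 in all and at most 12, crops included, and the job is handed in when it is done.

```bash
mkdir -p pics
cat > h.py <<'E'
import numpy as np, cv2
from scipy.spatial.transform import Rotation as Rot
from bench import env, eyes, finder
def cam(name):
    i=eyes.camera_info(name); K=np.array(i["camera_matrix"])
    if name=="wrist":
        s=env.observe(); M=np.array(i["mount"]); T=np.eye(4); T[:3,:3]=Rot.from_quat(s["eef_rot"]).as_matrix(); T[:3,3]=s["eef_pos"]
        C=T@M; return K,C[:3,:3].T,-C[:3,:3].T@C[:3,3]
    return K,np.array(i["R"]),np.array(i["t"])
def onz(c,px,z):
    K,R,t=c; d=R.T@np.linalg.inv(K)@np.array([px[0],px[1],1.]); o=-R.T@t
    return o+d*(z-o[2])/d[2]
def proj(c,X):
    K,R,t=c; p=K@(R@np.array(X)+t); return p[:2]/p[2]
def shot(name,f,crop=None,s=1):
    im=eyes.camera(name)[:,:,::-1]
    if crop: x,y,w,h=crop; im=im[y:y+h,x:x+w]
    if s!=1: im=cv2.resize(im,None,fx=s,fy=s,interpolation=cv2.INTER_CUBIC)
    cv2.imwrite("pics/"+f,im)
E
python3 - <<'E'
from h import *
print(env.observe())
a=eyes.camera("top");b=eyes.camera("side")
cv2.imwrite("pics/a.png",cv2.resize(np.vstack([a,b])[:,:,::-1],(400,600)) if 0 else np.hstack([cv2.resize(a,(400,300)),cv2.resize(b,(400,300))])[:,:,::-1])
cv2.imwrite("pics/top.png",cv2.resize(a,(800,600))[:,:,::-1])
c=cam("top")
for n,z in [("slicer",0),("dial_grip",.124),("insert",.091),("insert_grip",.111),("tub",0)]:
    for r in finder.place_of("top",n)[:4]: print(n,round(r["score"],2),np.round(r["point"],1),np.round(onz(c,r["point"],z),3))
c=cam("side")
for n,z in [("dial_grip",.124),("insert_grip",.111),("insert",.091)]:
    for r in finder.place_of("side",n)[:4]: print("side",n,round(r["score"],2),np.round(r["point"],1),np.round(onz(c,r["point"],z),3))
E
```

```text
{'t': 0.0, 'q': array([ 1.30839189,  0.33287466, -0.06469109,  1.46093918,  0.02158779,
        1.34990183, -0.08847497]), 'qvel': array([ 0.00013129,  0.00045614, -0.00156754, -0.00161984,  0.00149374,
       -0.00123755, -0.00074684]), 'joint_efforts': array([ 2.09555088e-03, -6.25444651e+01,  5.05123765e-02, -3.91600049e+01,
        1.63195952e-02,  9.99903772e-03,  4.65485323e-05]), 'eef_pos': array([ 0.14833962, -0.60671715,  0.20531521]), 'eef_rot': array([ 9.92817998e-01,  1.19632408e-01, -1.13819896e-04, -7.04922574e-04]), 'wrist_force': array([0.51356222, 0.7645918 , 0.09660128]), 'torque': array([ 0.04329327,  0.01938547, -0.02698937]), 'opening': 0.9975184571945601}
slicer 0.98 [211.1 209.3] [0.498 0.231 0.   ]
dial_grip 0.56 [252.7 206.4] [0.497 0.094 0.124]
insert 0.81 [219.6 206.4] [0.501 0.193 0.091]
insert 0.81 [210.2 256.8] [0.354 0.223 0.091]
insert_grip 0.91 [219.4 258.2] [0.351 0.193 0.111]
insert_grip 0.84 [228.4 205.4] [0.502 0.165 0.111]
tub 0.59 [327.7 204.2] [ 0.505 -0.142  0.   ]
side dial_grip 0.55 [256.8 192.2] [0.494 0.107 0.124]
side insert_grip 0.8 [253.4 206.4] [0.5   0.172 0.111]
side insert_grip 0.59 [297.7 235.3] [0.356 0.305 0.111]
side insert 0.87 [297.3 243.1] [0.356 0.317 0.091]
side insert 0.58 [249.8 215.2] [0.51  0.194 0.091]
```

View pics/top.png

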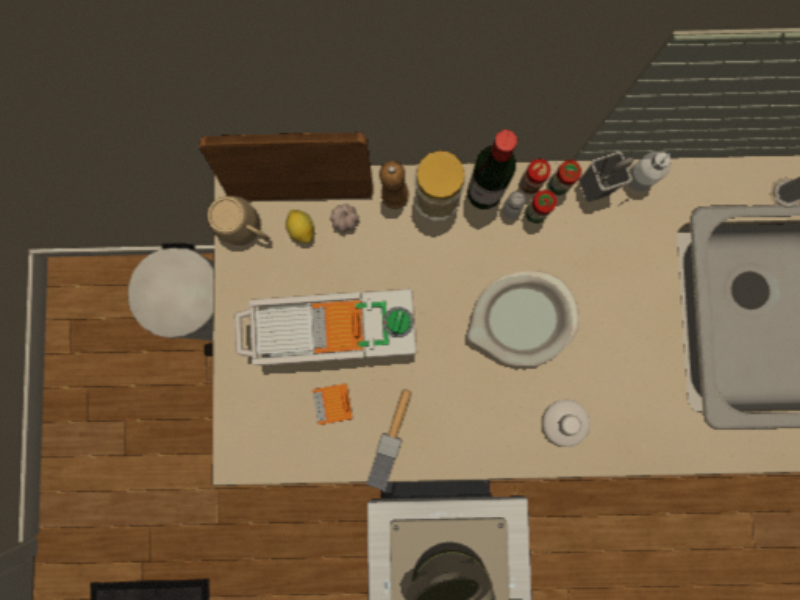

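View pics/a.png

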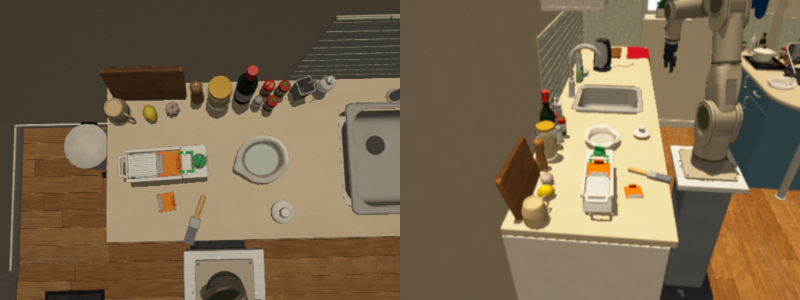

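Candidates for the insert (800×600 top view):
- The orange insert lying in the slicer deck, about (340,327).
- A smaller loose orange insert on the worktop, about (332,403).

I choose the one in the slicer: it sits in the recess next to the green fork and is the larger. The dial is at (399,320) and the bowl at (525,318). The lid at (567,424) and the white stool at (172,292) don't matter. I'll move the wrist over it for a close look.

```bash
R='{"grip":1,"slide":[351,-171,-120],"angular":[0,0,-1.2]}'; python3 -m pendant '[{"grip":1,"slide":[351,-171,-120],"angular":[0,0,-1.2]},{"grip":1,"slide":[351,-171,-120],"angular":[0,0,-1.2]},{"grip":1,"slide":[351,-171,-120],"angular":[0,0,-1.2]},{"grip":1,"slide":[351,-171,-120],"angular":[0,0,-1.2]},{"grip":1,"slide":[351,-171,-120],"angular":[0,0,-1.2]},{"grip":1,"slide":[351,-171,-120],"angular":[0,0,-1.2]},{"grip":1,"slide":[351,-171,-120],"angular":[0,0,-1.2]},{"grip":1,"slide":[351,-171,-120],"angular":[0,0,-1.2]}]'
python3 - <<'E'
from h import *
s=env.observe();print(np.round(s["q"],2),s["eef_pos"]); print(np.round(Rot.from_quat(s["eef_rot"]).as_matrix(),3)); print(np.round(eyes.camera_info("wrist")["mount"],3))
Rm=Rot.from_quat(s["eef_rot"])
print("to", Rm.inv().apply(np.array([.47,.13,.30])-s["eef_pos"])*1000)
E
```

```text
t: 1.3
eef_pos: [0.4438, -0.3614, 0.3246]
eef_rot: [0.75, 0.662, -0.0, 0.0]
wrist_force: [1.2, -0.7, -1.0]
opening: 1.006
[ 0.96  0.21 -0.43  1.38  0.09  1.57  0.42] [ 0.44375178 -0.36142165  0.32461843]
[[ 0.125  0.992  0.001]
 [ 0.992 -0.125 -0.001]
 [-0.001  0.001 -1.   ]]
[[-0.001 -0.947 -0.321  0.082]
 [ 1.    -0.001 -0.    -0.   ]
 [-0.    -0.321  0.947 -0.167]
 [ 0.     0.     0.     1.   ]]
to [490.87234653 -35.29565103  24.26587814]
```

```bash
python3 -m pendant '[{"grip":1,"slide":[490,-35,24],"angular":[0,0,0]},{"grip":1,"slide":[490,-35,24],"angular":[0,0,0]},{"grip":1,"slide":[490,-35,24],"angular":[0,0,0]},{"grip":1,"slide":[490,-35,24],"angular":[0,0,0]},{"grip":1,"slide":[490,-35,24],"angular":[0,0,0]},{"grip":1,"slide":[490,-35,24],"angular":[0,0,0]},{"grip":1,"slide":[490,-35,24],"angular":[0,0,0]},{"grip":1,"slide":[490,-35,24],"angular":[0,0,0]}]'
python3 -m pendant '[{"grip":1,"slide":[100,-5,0],"angular":[0,0,0]},{"grip":1,"slide":[100,-5,0],"angular":[0,0,0]},{"grip":1,"slide":[100,-5,0],"angular":[0,0,0]},{"grip":1,"slide":[100,-5,0],"angular":[0,0,0]}]'
python3 - <<'E'
from h import *
c=cam("wrist"); s=env.observe(); print(np.round(s["q"],2),s["eef_pos"],np.round(s["qvel"],2))
a=eyes.camera("wrist"); cv2.imwrite("pics/w1.png",cv2.resize(a,(800,600))[:,:,::-1])
for n,z in [("slicer",0),("dial_grip",.124),("insert",.091),("insert_grip",.111)]:
    for r in finder.place_of("wrist",n)[:3]: print(n,round(r["score"],2),np.round(r["point"],1),np.round(onz(c,r["point"],z),4))
for r in finder.silhouettes("wrist","insert"):
    m=r["region"].astype(np.uint8); k=max(cv2.findContours(m,0,2)[0],key=cv2.contourArea)
    P=np.array([onz(c,p[0],.097)[:2]*1000 for p in k],np.float32); print("ins",round(r["score"],2),r["box"],cv2.minAreaRect(P))
E
```

```text
t: 2.1
eef_pos: [0.4661, 0.0379, 0.3044]
eef_rot: [0.752, 0.659, 0.0, 0.001]
wrist_force: [1.9, -0.0, -0.7]
opening: 1.0
t: 2.5
eef_pos: [0.4743, 0.1369, 0.3041]
eef_rot: [0.751, 0.66, 0.0, -0.0]
wrist_force: [0.4, -0.5, -1.0]
opening: 0.997
[ 0.5   0.07 -0.9   1.6   0.05  1.5  -0.53] [0.47429737 0.13687177 0.30409661] [ 0.03 -0.01  0.05  0.01  0.    0.    0.01]
dial_grip 0.62 [281.8 203.5] [0.501  0.0864 0.124 ]
insert 0.73 [262.2  96. ] [0.4939 0.2009 0.091 ]
insert_grip 0.77 [265.4 128.4] [0.4929 0.1685 0.111 ]
insert_grip 0.71 [149.9 109.2] [0.3755 0.2037 0.111 ]
ins 0.82 [213.6, 41.0, 97.3, 101.9] ((495.187255859375, 202.1363525390625), (95.4254379272461, 91.77165985107422), 2.6829073429107666)
ins 0.64 [108.7, 54.5, 67.6, 66.2] ((373.23046875, 224.71177673339844), (58.96181869506836, 56.981895446777344), 9.307561874389648)
```

View pics/w1.png

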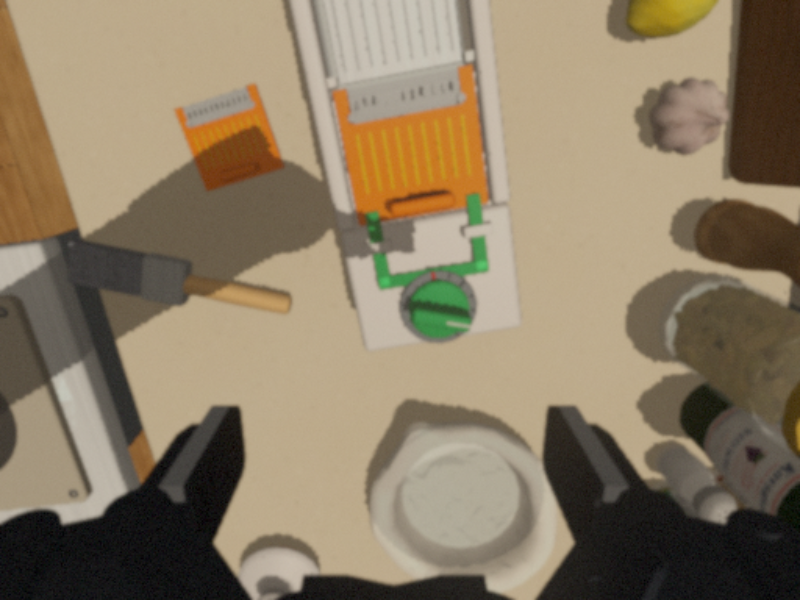

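The close view confirms the choice. The insert in the slicer measures 95×92 mm with centre (0.495, 0.202) and yaw 2.7°. The loose one, at about (228,137) in the picture, is only 59×57 mm. The dial is at (440,310) with its pointer to the right at (457,324), so theta is about 1.97. I'll go over the dial with the jaws across its bar.

```bash
python3 -m pendant '[{"grip":0.2,"slide":[-44,32,40],"angular":[0,0,0.45]},{"grip":0.2,"slide":[-44,32,85],"angular":[0,0,0.9]},{"grip":0.2,"slide":[-44,32,85],"angular":[0,0,0.9]},{"grip":0.2,"slide":[-44,32,85],"angular":[0,0,0.9]},{"grip":0.2,"slide":[-44,32,85],"angular":[0,0,0.9]},{"grip":0.2,"slide":[-44,32,85],"angular":[0,0,0.9]},{"grip":0.2,"slide":[-44,32,85],"angular":[0,0,0.9]}]'
python3 -m pendant '[{"grip":0.2,"slide":[0,0,0],"angular":[0,0,0.9]},{"grip":0.2,"slide":[0,0,0],"angular":[0,0,0.9]},{"grip":0.2,"slide":[0,0,0],"angular":[0,0,0.9]},{"grip":0.2,"slide":[0,0,0],"angular":[0,0,0.9]},{"grip":0.2,"slide":[0,0,0],"angular":[0,0,0.9]},{"grip":0.2,"slide":[0,0,0],"angular":[0,0,0.9]},{"grip":0.2,"slide":[0,0,0],"angular":[0,0,0.9]}]'
python3 - <<'E'
from h import *
c=cam("wrist"); s=env.observe(); print(np.round(s["q"],2),s["eef_pos"],np.round(s["qvel"],2));M=Rot.from_quat(s["eef_rot"]).as_matrix();print(np.round(M,3), "jaw az",np.degrees(np.arctan2(M[1,1],M[0,1])))
a=eyes.camera("wrist"); cv2.imwrite("pics/w2.png",cv2.resize(a,(800,600))[:,:,::-1])
for n,z in [("dial_grip",.124),("insert_grip",.111)]:
    for r in finder.place_of("wrist",n)[:3]: print(n,round(r["score"],2),np.round(r["point"],1),np.round(onz(c,r["point"],z),4))
print("tcp px",proj(c,s["eef_pos"]))
E
```

```text
t: 3.5
eef_pos: [0.5006, 0.0873, 0.2191]
eef_rot: [0.964, 0.265, 0.0, 0.0]
wrist_force: [-0.3, -1.0, -0.5]
opening: 0.6
t: 4.2
eef_pos: [0.5005, 0.0876, 0.2191]
eef_rot: [0.984, -0.179, 0.0, 0.0]
wrist_force: [-0.5, 0.3, -0.2]
opening: 0.599
[ 0.41  0.12 -0.72  1.71  0.08  1.34 -2.26] [0.5005226  0.08755922 0.21914044] [ 0.01  0.   -0.01  0.    0.    0.    0.17]
[[ 0.936 -0.351  0.   ]
 [-0.351 -0.936 -0.   ]
 [ 0.     0.    -1.   ]] jaw az -110.57634801365077
dial_grip 0.89 [250.7 186.7] [0.5004 0.0882 0.124 ]
insert_grip 0.84 [169.8 215.4] [0.497  0.1662 0.111 ]
insert_grip 0.74 [210.9 294.2] [0.4085 0.164  0.111 ]
tcp px [251.37096626 238.00281829]
```

View pics/w2.png

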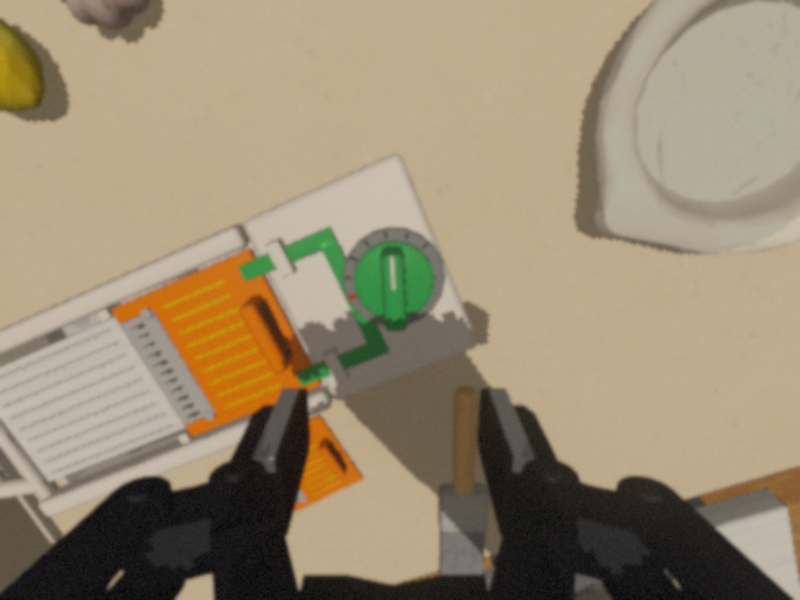

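Jaws are aligned with the bar at (395,280), pointer away from the robot. I'll descend and grip.

```bash
python3 -m pendant '[{"grip":0.2,"slide":[0,0,40],"angular":[0,0,0]},{"grip":0.2,"slide":[0,0,75],"angular":[0,0,0]},{"grip":0.2,"slide":[0,0,95],"angular":[0,0,0]},{"grip":0.2,"slide":[0,0,105],"angular":[0,0,0]},{"grip":0.2,"slide":[0,0,105],"angular":[0,0,0]},{"grip":-1,"slide":[0,0,105],"angular":[0,0,0]},{"grip":-1,"slide":[0,0,105],"angular":[0,0,0]},{"grip":-1,"slide":[0,0,105],"angular":[0,0,0]}]' 40
python3 -m pendant '[{"grip":-1,"slide":[0,0,0],"angular":[0,0,0]},{"grip":-1,"slide":[0,0,0],"angular":[0,0,0]}]'
```

```text
t: 5.15
eef_pos: [0.5012, 0.0881, 0.1151]
eef_rot: [0.984, -0.179, 0.001, -0.0]
wrist_force: [0.1, -0.1, 0.3]
opening: 0.091
t: 5.35
eef_pos: [0.5007, 0.088, 0.1144]
eef_rot: [0.984, -0.179, 0.0, 0.0]
wrist_force: [-0.5, 0.4, 0.5]
opening: 0.001
```

Run:
```python
from h import *
c=cam("wrist"); s=env.observe(); a=eyes.camera("wrist"); b=eyes.camera("side")
print(s["opening"],s["wrist_force"],proj(c,s["eef_pos"]))
cs=cam("side"); p=proj(cs,s["eef_pos"]).astype(int); print(p)
x,y=p-[40,30]; crop=cv2.resize(b[y:y+60,x:x+53],(400,453)) 
w=cv2.resize(a[84:384,106:400],(400,453))
cv2.imwrite("pics/w3.png",np.hstack([w,crop])[:,:,::-1])
```

```text
0.0013052136021761732 [-0.47467381  0.36312513  0.45233373] [251.37048422 238.00314916]
[255 191]
```

View pics/w3.png

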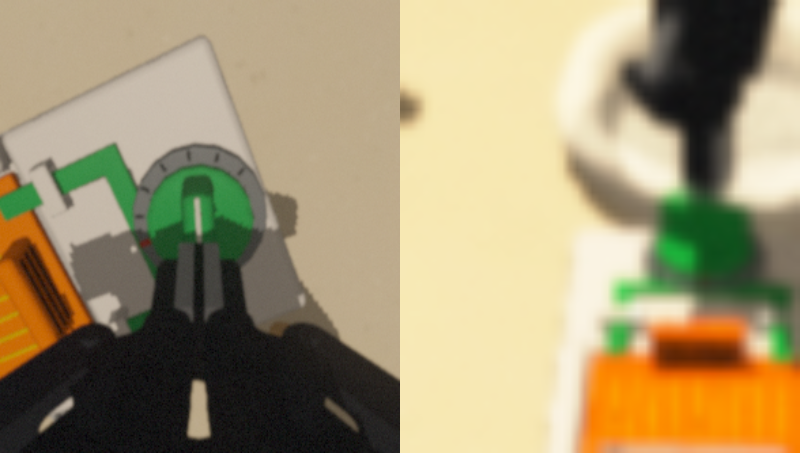

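Left (wrist): the shut fingers, tip at (198,245), lie over the bar without holding it. Right (side): the fingertips, at about (705,190), end just at the top of the green bar. They are therefore above the bar, and the real finger ends look about 2 cm short of the nominal TCP. I'll open, go lower and watch the force.

```bash
python3 -c "
from h import *
print(env.grip_depth)"
python3 -m pendant '[{"grip":0,"slide":[0,0,0],"angular":[0,0,0]},{"grip":0,"slide":[0,0,0],"angular":[0,0,0]},{"grip":0,"slide":[0,0,0],"angular":[0,0,0]},{"grip":0,"slide":[0,0,4],"angular":[0,0,0]},{"grip":0,"slide":[0,0,8],"angular":[0,0,0]},{"grip":0,"slide":[0,0,12],"angular":[0,0,0]},{"grip":0,"slide":[0,0,12],"angular":[0,0,0]}]' 40
python3 -m pendant '[{"grip":-1,"slide":[0,0,0],"angular":[0,0,0]},{"grip":-1,"slide":[0,0,0],"angular":[0,0,0]},{"grip":-1,"slide":[0,0,0],"angular":[0,0,0]},{"grip":-1,"slide":[0,0,0],"angular":[0,0,0]},{"grip":-1,"slide":[0,0,0],"angular":[0,0,0]}]'
```

```text
0.0187
t: 6.15
eef_pos: [0.5, 0.0879, 0.1013]
eef_rot: [0.984, -0.179, -0.001, 0.0]
wrist_force: [0.6, 0.4, 0.2]
opening: 0.501
t: 6.65
eef_pos: [0.5005, 0.0877, 0.1023]
eef_rot: [0.984, -0.179, 0.0, 0.0]
wrist_force: [-3.4, -2.9, 5.8]
opening: 0.119
```

```bash
python3 -m pendant '[{"grip":-0.2,"slide":[0,0,0],"angular":[0,0,0]},{"grip":-0.2,"slide":[0,0,0],"angular":[0,0,0]},{"grip":-0.2,"slide":[0,0,3],"angular":[0,0,0]},{"grip":-0.2,"slide":[0,0,7],"angular":[0,0,0]},{"grip":-0.2,"slide":[0,0,7],"angular":[0,0,0]}]' 40
python3 -m pendant '[{"grip":-1,"slide":[0,0,0],"angular":[0,0,0]},{"grip":-1,"slide":[0,0,0],"angular":[0,0,0]},{"grip":-1,"slide":[0,0,0],"angular":[0,0,0]},{"grip":-1,"slide":[0,0,0],"angular":[0,0,0]}]'
```

```text
t: 7.15
eef_pos: [0.5001, 0.088, 0.0943]
eef_rot: [0.984, -0.179, -0.0, 0.0]
wrist_force: [-0.1, -0.9, 0.4]
opening: 0.401
t: 7.55
eef_pos: [0.5004, 0.0877, 0.0952]
eef_rot: [0.984, -0.179, -0.0, 0.0]
wrist_force: [-2.2, -2.0, 2.9]
opening: 0.124
```

```bash
python3 -m pendant '[{"grip":-1,"slide":[0,0,0],"angular":[0,0,-0.1]},{"grip":-1,"slide":[0,0,0],"angular":[0,0,-0.2]},{"grip":-1,"slide":[0,0,0],"angular":[0,0,-0.32]},{"grip":-1,"slide":[0,0,0],"angular":[0,0,-0.44]},{"grip":-1,"slide":[0,0,0],"angular":[0,0,-0.56]},{"grip":-1,"slide":[0,0,0],"angular":[0,0,-0.68]},{"grip":-1,"slide":[0,0,0],"angular":[0,0,-0.8]},{"grip":-1,"slide":[0,0,0],"angular":[0,0,-0.9]}]' 
python3 -m pendant '[{"grip":-1,"slide":[0,0,0],"angular":[0,0,-0.12]},{"grip":-1,"slide":[0,0,0],"angular":[0,0,-0.24]},{"grip":-1,"slide":[0,0,0],"angular":[0,0,-0.36]},{"grip":-1,"slide":[0,0,0],"angular":[0,0,-0.48]},{"grip":-1,"slide":[0,0,0],"angular":[0,0,-0.6]},{"grip":-1,"slide":[0,0,0],"angular":[0,0,-0.72]},{"grip":-1,"slide":[0,0,0],"angular":[0,0,-0.84]},{"grip":-1,"slide":[0,0,0],"angular":[0,0,-0.9]}]'
python3 - <<'E'
from h import *
s=env.observe();M=Rot.from_quat(s["eef_rot"]).as_matrix();print(s["q"].round(2),s["torque"],"jaw az",np.degrees(np.arctan2(M[1,1],M[0,1])))
E
```

```text
t: 8.35
eef_pos: [0.5004, 0.0867, 0.0952]
eef_rot: [0.963, 0.268, -0.0, 0.001]
wrist_force: [-3.5, -5.8, 5.9]
opening: 0.125
t: 9.15
eef_pos: [0.5013, 0.0861, 0.0952]
eef_rot: [0.751, 0.66, -0.0, 0.001]
wrist_force: [1.6, -7.2, 1.5]
opening: 0.129
[ 0.6   0.32 -0.98  1.86  0.3   1.12 -0.62] [-1.41434711 -0.26504214 -0.08816684] jaw az -7.348337026896443
```

```bash
python3 -m pendant '[{"grip":-1,"slide":[0,0,0],"angular":[0,0,-0.06]},{"grip":-1,"slide":[0,0,0],"angular":[0,0,-0.12]},{"grip":-1,"slide":[0,0,0],"angular":[0,0,-0.17]},{"grip":-1,"slide":[0,0,0],"angular":[0,0,-0.2]},{"grip":-1,"slide":[0,0,0],"angular":[0,0,-0.2]}]'
python3 - <<'E'
from h import *
s=env.observe();M=Rot.from_quat(s["eef_rot"]).as_matrix();print(s["q"].round(2),s["torque"],"jaw az",np.degrees(np.arctan2(M[1,1],M[0,1])))
E
```

```text
t: 9.65
eef_pos: [0.5015, 0.086, 0.0952]
eef_rot: [0.683, 0.731, -0.0, 0.001]
wrist_force: [2.3, -7.4, 0.2]
opening: 0.128
[ 0.63  0.33 -1.02  1.86  0.32  1.12 -0.43] [-1.31868862 -0.40037285 -0.4228728 ] jaw az 3.859879176303297
```

The torque about z stepped to −0.42 N m, so the dial is at its stop. I'll release, rise and look.

```bash
python3 -m pendant '[{"grip":-0.1,"slide":[0,0,0],"angular":[0,0,0]},{"grip":-0.1,"slide":[0,0,0],"angular":[0,0,0]},{"grip":-0.1,"slide":[0,0,0],"angular":[0,0,0]},{"grip":0,"slide":[0,0,-40],"angular":[0,0,0]},{"grip":0,"slide":[20,0,-80],"angular":[0,0,0]},{"grip":0,"slide":[20,0,-120],"angular":[0,0,0]},{"grip":0,"slide":[20,0,-120],"angular":[0,0,0]},{"grip":0,"slide":[20,0,-120],"angular":[0,0,0]}]'
python3 - <<'E'
from h import *
c=cam("wrist"); s=env.observe(); print(np.round(s["q"],2),s["eef_pos"],s["wrist_force"])
a=eyes.camera("wrist"); cv2.imwrite("pics/w4.png",cv2.resize(a,(640,480))[:,:,::-1])
for n,z in [("dial_grip",.124),("insert_grip",.111),("insert",.091)]:
    for r in finder.place_of("wrist",n)[:2]: print(n,round(r["score"],2),np.round(r["point"],1),np.round(onz(c,r["point"],z),4))
E
```

```text
t: 10.45
eef_pos: [0.4995, 0.1081, 0.2155]
eef_rot: [0.682, 0.731, 0.0, 0.001]
wrist_force: [0.4, 0.1, -0.1]
opening: 0.497
[ 0.68  0.21 -1.09  1.7   0.19  1.34 -0.37] [0.49946005 0.10810734 0.21548496] [ 0.37115211  0.06958615 -0.07710188]
dial_grip 0.61 [251.2 213.2] [0.5005 0.0858 0.124 ]
insert_grip 0.9 [250.  112.1] [0.494  0.1663 0.111 ]
insert_grip 0.59 [111.7  58.7] [0.3876 0.1983 0.111 ]
insert 0.87 [107.8  33.6] [0.378  0.2172 0.091 ]
insert 0.75 [256.6  64.2] [0.4969 0.2027 0.091 ]
```

View pics/w4.png

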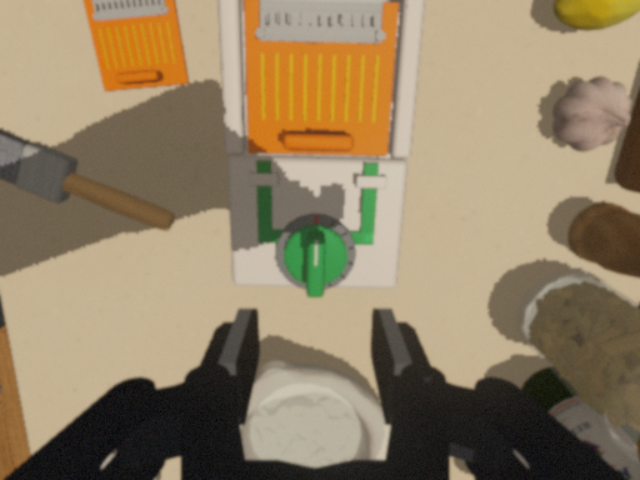

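The pointer is on the red mark at (316,225) and the prongs, at (265,185) and (370,185), have drawn clear of the insert. The insert grip is at (318,141). Now I turn the jaws along y and go over the grip.

```bash
python3 -m pendant '[{"grip":-0.2,"slide":[40,0,0],"angular":[0,0,-0.15]},{"grip":-0.2,"slide":[58,0,0],"angular":[0,0,-0.3]},{"grip":-0.2,"slide":[58,0,0],"angular":[0,0,-0.45]},{"grip":-0.2,"slide":[58,0,0],"angular":[0,0,-0.6]},{"grip":-0.2,"slide":[58,0,0],"angular":[0,0,-0.75]},{"grip":-0.2,"slide":[58,0,0],"angular":[0,0,-0.9]},{"grip":-0.2,"slide":[58,0,0],"angular":[0,0,-1]},{"grip":-0.2,"slide":[58,0,0],"angular":[0,0,-1]}]' 
python3 -m pendant '[{"grip":-0.2,"slide":[0,0,20],"angular":[0,0,-0.15]},{"grip":-0.2,"slide":[0,0,40],"angular":[0,0,-0.3]},{"grip":-0.2,"slide":[0,0,60],"angular":[0,0,-0.45]},{"grip":-0.2,"slide":[0,0,60],"angular":[0,0,-0.55]},{"grip":-0.2,"slide":[0,0,60],"angular":[0,0,-0.55]},{"grip":-0.2,"slide":[0,0,60],"angular":[0,0,-0.55]}]'
python3 - <<'E'
from h import *
c=cam("wrist"); s=env.observe(); print(np.round(s["q"],2),s["eef_pos"],s["wrist_force"])
M=Rot.from_quat(s["eef_rot"]).as_matrix();print(M.round(3),"jaw az",np.degrees(np.arctan2(M[1,1],M[0,1])))
a=eyes.camera("wrist"); cv2.imwrite("pics/w5.png",cv2.resize(a,(640,480))[:,:,::-1])
for n,z in [("insert_grip",.111),("insert",.091)]:
    for r in finder.place_of("wrist",n)[:2]: p=onz(c,r["point"],z);print(n,round(r["score"],2),np.round(r["point"],1),np.round(p,4),(M.T@(p-s["eef_pos"])*1000).round(1))
E
```

```text
t: 11.45
eef_pos: [0.4948, 0.1656, 0.2142]
eef_rot: [0.248, 0.969, 0.0, -0.001]
wrist_force: [1.8, 0.0, -0.8]
opening: 0.402
t: 12.05
eef_pos: [0.4951, 0.1659, 0.155]
eef_rot: [-0.022, 1.0, 0.0, -0.0]
wrist_force: [-0.1, 0.4, -0.4]
opening: 0.397
[ 0.69  0.46 -1.35  1.75  0.46  1.31  0.85] [0.49506874 0.16588899 0.15501486] [-0.06888319  0.38194039 -0.39923368]
[[-0.999 -0.043 -0.   ]
 [-0.043  0.999  0.   ]
 [ 0.     0.    -1.   ]] jaw az 92.48045844401254
insert_grip 0.81 [247.4 211. ] [0.4963 0.1628 0.111 ] [-1.1 -3.1 44. ]
insert 0.8 [299.8 202.6] [0.496  0.2011 0.091 ] [-2.5 35.1 64. ]
```

View pics/w5.png

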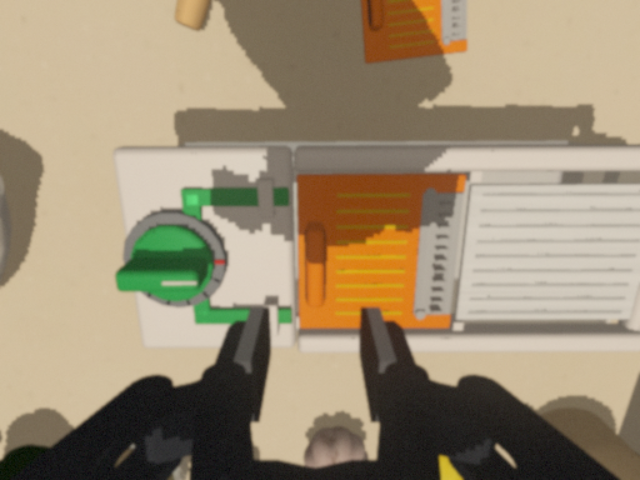

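The grip at (316,265) is centred between the fingertips at (258,320) and (372,320), with free deck on the dial side. Descending.

```bash
python3 -m pendant '[{"grip":-0.2,"slide":[-1,-1,20],"angular":[0,0,0]},{"grip":-0.2,"slide":[-1,-1,40],"angular":[0,0,0]},{"grip":-0.2,"slide":[-1,-1,55],"angular":[0,0,0]},{"grip":-0.2,"slide":[-1,-1,62],"angular":[0,0,0]},{"grip":-0.2,"slide":[-1,-1,66],"angular":[0,0,0]},{"grip":-0.2,"slide":[-1,-1,68],"angular":[0,0,0]},{"grip":-0.2,"slide":[-1,-1,68],"angular":[0,0,0]}]' 
python3 -m pendant '[{"grip":-0.6,"slide":[0,0,0],"angular":[0,0,0]},{"grip":-1,"slide":[0,0,0],"angular":[0,0,0]},{"grip":-1,"slide":[0,0,0],"angular":[0,0,0]},{"grip":-1,"slide":[0,0,0],"angular":[0,0,0]},{"grip":-1,"slide":[0,0,0],"angular":[0,0,0]},{"grip":-1,"slide":[0,0,0],"angular":[0,0,0]}]' 40
```

```text
t: 12.9
eef_pos: [0.4964, 0.165, 0.0874]
eef_rot: [-0.024, 1.0, 0.0, 0.0]
wrist_force: [-0.1, -0.4, -0.2]
opening: 0.402
t: 13.5
eef_pos: [0.4965, 0.1651, 0.0876]
eef_rot: [-0.024, 1.0, 0.0, 0.0]
wrist_force: [-1.4, 0.6, 6.0]
opening: 0.096
```

```bash
python3 -m pendant '[{"grip":-1,"slide":[0,0,0],"angular":[0,0,0]},{"grip":-1,"slide":[0,0,-3],"angular":[0,0,0]},{"grip":-1,"slide":[0,0,-8],"angular":[0,0,0]},{"grip":-1,"slide":[0,0,-16],"angular":[0,0,0]},{"grip":-1,"slide":[0,0,-30],"angular":[0,0,0]},{"grip":-1,"slide":[0,0,-60],"angular":[0,0,0]},{"grip":-1,"slide":[0,0,-100],"angular":[0,0,0]},{"grip":-1,"slide":[0,0,-100],"angular":[0,0,0]}]' 60
python3 - <<'E'
from h import *
c=cam("wrist"); s=env.observe(); print(np.round(s["q"],2),s["eef_pos"],s["wrist_force"],s["opening"])
a=eyes.camera("wrist"); cv2.imwrite("pics/w6.png",cv2.resize(a,(512,384))[:,:,::-1])
E
```

```text
t: 14.3
eef_pos: [0.4981, 0.1666, 0.1925]
eef_rot: [-0.024, 1.0, 0.001, 0.003]
wrist_force: [-0.1, -0.3, -0.8]
opening: 0.089
[ 0.72  0.43 -1.38  1.7   0.43  1.37  0.89] [0.49808402 0.16658149 0.19247421] [-0.093242   -0.31639541 -0.82417937] 0.08900507993844345
```

View pics/w6.png

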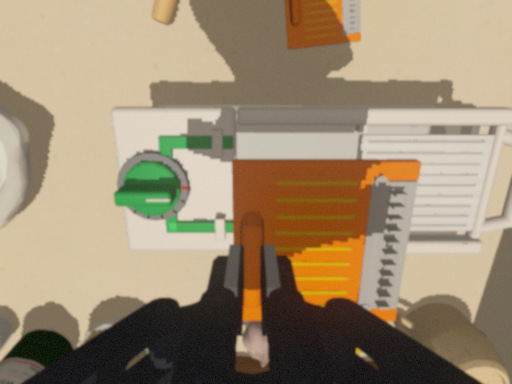

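The insert is held square, grip between the fingers at (250,265), and lifted clear of the deck. The recess at (297,145) is empty. I'll carry it up and across towards the bowl and measure the bowl on the way.

```bash
python3 -m pendant '[{"grip":-1,"slide":[0,0,-40],"angular":[0,0,0]},{"grip":-1,"slide":[2,-40,-80],"angular":[0,0,0]},{"grip":-1,"slide":[4,-80,-110],"angular":[0,0,0]},{"grip":-1,"slide":[6,-120,-130],"angular":[0,0,0]},{"grip":-1,"slide":[8,-160,-130],"angular":[0,0,0]},{"grip":-1,"slide":[8,-200,-130],"angular":[0,0,0]},{"grip":-1,"slide":[8,-240,-130],"angular":[0,0,0]},{"grip":-1,"slide":[10,-270,-130],"angular":[0,0,0]}]'
python3 - <<'E'
from h import *
s=env.observe(); print(np.round(s["q"],2))
for n in ("top","side","wrist"):
    c=cam(n); eyes.camera(n)
    for r in finder.place_of(n,"tub")[:2]: print(n,round(r["score"],2),np.round(onz(c,r["point"],0),4))
    for r in finder.silhouettes(n,"tub")[:1]:
        k=max(cv2.findContours(r["region"].astype(np.uint8),0,2)[0],key=cv2.contourArea)
        P=np.array([onz(c,p[0],.062)[:2]*1000 for p in k],np.float32); print(" sil",round(r["score"],2),r["box"],cv2.minAreaRect(P))
E
```

```text
t: 15.15
eef_pos: [0.4986, -0.1085, 0.3166]
eef_rot: [-0.023, 1.0, -0.0, -0.0]
wrist_force: [-0.5, 1.0, -0.4]
opening: 0.092
[ 1.31  0.26 -1.38  1.52  0.25  1.57  1.55]
top 0.67 [ 0.5033 -0.1483  0.    ]
 sil 0.61 [296.6, 174.0, 48.1, 60.8] ((433.5659484863281, -132.37887573242188), (64.41033935546875, 109.56745910644531), 13.85232925415039)
side 0.92 [ 0.5096 -0.1471  0.    ]
 sil 0.7 [235.4, 160.8, 44.5, 29.5] ((503.32476806640625, -109.08482360839844), (178.75811767578125, 233.1668701171875), 5.21042537689209)
wrist 0.8 [ 0.5131 -0.1579  0.    ]
wrist 0.48 [0.4983 0.2123 0.    ]
 sil 0.88 [128.3, 71.8, 170.0, 143.0] ((495.2130432128906, -164.90032958984375), (169.8326873779297, 199.93540954589844), 47.57962417602539)
```

```bash
python3 -m pendant '[{"grip":-1,"slide":[0,-20,0],"angular":[0,-0.12,0.02]},{"grip":-1,"slide":[0,-40,0],"angular":[0,-0.24,0.04]},{"grip":-1,"slide":[0,-60,0],"angular":[0,-0.36,0.04]},{"grip":-1,"slide":[0,-70,0],"angular":[0,-0.48,0.04]},{"grip":-1,"slide":[0,-75,0],"angular":[0,-0.6,0.04]},{"grip":-1,"slide":[0,-75,0],"angular":[0,-0.7,0.04]},{"grip":-1,"slide":[0,-75,0],"angular":[0,-0.785,0.04]},{"grip":-1,"slide":[0,-75,0],"angular":[0,-0.785,0.04]}]'
cat > fin.py <<'E'
from h import *
s=env.observe(); M=Rot.from_quat(s["eef_rot"]); print(np.round(s["q"],2),s["eef_pos"],s["opening"],"z",-M.as_matrix()[:,2].round(3),np.abs(s["qvel"]).max().round(3))
G=np.array([[-.7071,0,.7071],[0,1,0],[-.7071,0,-.7071]])
mid=s["eef_pos"]+M.apply([.001,.0365,-.0064]); print("mid",mid.round(3))
print("slide",(M.inv().apply(np.array([.511,-.1845,.2455])-s["eef_pos"])*1000).round(), "ang",(M.inv()*Rot.from_matrix(G)).as_rotvec().round(3))
E
python3 fin.py
```

```text
t: 16.4
eef_pos: [0.5018, -0.1804, 0.3201]
eef_rot: [-0.004, 0.93, 0.006, 0.368]
wrist_force: [-0.3, -0.3, 0.2]
opening: 0.092
[ 1.17 -0.42 -0.5   2.12 -0.84  0.91  2.59] [ 0.50180936 -0.18040762  0.32008157] 0.09153819029906023 z [-0.684 -0.013  0.729] 1.572
mid [ 0.496 -0.144  0.324]
slide [44. -5. 61.] ang [ 0.013 -0.032  0.003]
```

Joint 7 is close to its limit at 2.59. The spin about the view axis is free, so I'll roll about tool z away from the limit.

```bash
python3 -m pendant '[{"grip":-1,"slide":[0,0,0],"angular":[0,0,0.12]},{"grip":-1,"slide":[0,0,0],"angular":[0,0,0.24]},{"grip":-1,"slide":[0,0,0],"angular":[0,0,0.36]},{"grip":-1,"slide":[0,0,0],"angular":[0,0,0.48]},{"grip":-1,"slide":[0,0,0],"angular":[0,0,0.48]},{"grip":-1,"slide":[0,0,0],"angular":[0,0,0.48]}]'
cat > fin.py <<'E'
from h import *
s=env.observe(); M=Rot.from_quat(s["eef_rot"]); print(np.round(s["q"],2),s["eef_pos"],s["opening"],np.abs(s["qvel"]).max().round(3))
z=M.as_matrix()[:,2]; g=np.array([.7071,0,-.7071]); rv=np.cross(z,g); rv=rv/np.linalg.norm(rv)*np.arccos(np.clip(z@g,-1,1)); 
G=Rot.from_rotvec(rv)*M; off=np.array([.001,.0365,-.0064])
print("mid",(s["eef_pos"]+M.apply(off)).round(3),"up",-z.round(3),"tilt err deg",np.degrees(np.linalg.norm(rv)).round(1))
print("slide",(M.inv().apply(np.array([.507,-.148,.25])-G.apply(off)-s["eef_pos"])*1000).round(),"ang",M.inv().apply(rv).round(3))
E
python3 fin.py
```

```text
t: 17.0
eef_pos: [0.5026, -0.1799, 0.3198]
eef_rot: [0.215, 0.905, 0.093, 0.355]
wrist_force: [0.5, -0.0, -0.4]
opening: 0.089
[ 1.26 -0.43 -0.56  2.11 -0.88  0.94  2.15] [ 0.50259728 -0.17992869  0.31982237] 0.08889125476968689 0.006
mid [ 0.509 -0.147  0.336] up [-0.682 -0.015  0.731] tilt err deg 2.2
slide [ 52. -29.  61.] ang [-0.002 -0.038 -0.   ]
```

```bash
python3 -m pendant '[{"grip":-1,"slide":[13,-7,15],"angular":[0,-0.01,0]},{"grip":-1,"slide":[26,-14,30],"angular":[0,-0.02,0]},{"grip":-1,"slide":[39,-21,45],"angular":[-0.001,-0.03,0]},{"grip":-1,"slide":[47,-26,55],"angular":[-0.002,-0.038,0]},{"grip":-1,"slide":[52,-29,61],"angular":[-0.002,-0.038,0]},{"grip":-1,"slide":[52,-29,61],"angular":[-0.002,-0.038,0]},{"grip":-1,"slide":[52,-29,61],"angular":[-0.002,-0.038,0]}]'
cat >> fin.py <<'E'
import sys
if len(sys.argv)>1:
    a=eyes.camera("top"); b=eyes.camera("side")
    mid=s["eef_pos"]+M.apply(off); out=[]
    for n,im in (("top",a),("side",b)):
        c=cam(n); p=proj(c,mid); 
        for r in finder.place_of(n,"insert")[:3]: print(n,round(r["score"],2),np.round(r["point"],1))
        for r in finder.silhouettes(n,"insert")[:3]: print(" sil ctr",round(r["score"],2),np.array(r["box"][:2])+np.array(r["box"][2:])/2)
        x,y=(p-[50,50]).astype(int); print(n,"pred mid px",p.round(1),"px/m up",np.linalg.norm(proj(c,mid+[0,0,.02])-p)/.02)
        out.append(cv2.resize(im[y:y+100,x:x+100],(400,400),interpolation=cv2.INTER_CUBIC))
    cv2.imwrite("pics/%s.png"%sys.argv[1],np.hstack(out)[:,:,::-1])
E
python3 fin.py f1
```

```text
t: 17.7
eef_pos: [0.5012, -0.1813, 0.2356]
eef_rot: [0.218, 0.898, 0.09, 0.373]
wrist_force: [0.3, -0.3, -1.7]
opening: 0.09
[ 1.2  -0.37 -0.57  2.28 -1.02  0.72  2.34] [ 0.50119985 -0.18130323  0.23558862] 0.08965256082773627 0.009
mid [ 0.508 -0.148  0.251] up [-0.708  0.     0.706] tilt err deg 0.3
slide [ 2. -0.  0.] ang [0.002 0.004 0.   ]
top 0.9 [347.5 194.4]
top 0.64 [211.9 255.9]
 sil ctr 0.93 [213.95 259.05]
 sil ctr 0.72 [347.95 196.2 ]
top pred mid px [346.3 196.8] px/m up 90.35102932509855
side 0.52 [257.  125.4]
 sil ctr 0.87 [299.45 242.65]
 sil ctr 0.64 [258.15 124.85]
side pred mid px [258.6 126.1] px/m up 247.5001120937931
```

View pics/f1.png

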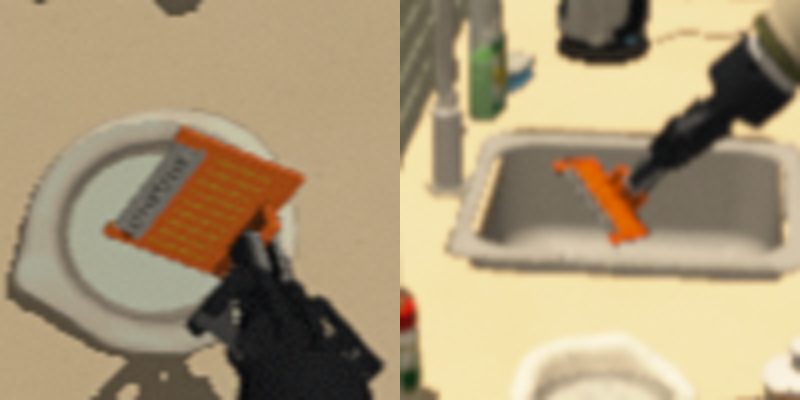

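Left (top view): the insert is over the bowl with its toothed face up and towards the robot. Right (side view): it is tipped about 45°, with its centre at crop (605,200), within 2 px of the predicted position. It is at rest, so I'm handing in.

```bash
python3 -c "
from h import *
print(env.sign_off()); s=env.observe(); print(s['t'],s['eef_pos'],s['opening'])"
```

```text
the job is handed in; nothing more can be done
None
the job is handed in; nothing more can be done
```

The job is handed in at about 18 s: the dial is back at its zero stop, and the blade insert is held over the white bowl, tipped as asked and at rest.

- **Dial:** I turned it counter-clockwise until the torque stepped up at the stop. The camera then showed the pointer on the red mark and the prongs clear of the insert.
- **Insert:** It measured 95 × 92 mm, against 59 × 57 mm for the loose look-alike. I lifted it by its grip at 60 N.
- **Final pose:** By arm readings its middle was at (0.508, -0.148, 0.251) m, facing (-0.708, 0, 0.706), 0.3° off the wanted direction. The top and side cameras placed it within about 3 pixels of that, and the joints were at rest.

**Disagreements and things left open:**
- The first close on the dial bar missed. The fingers end nearly 2 cm short of the nominal TCP, so I went lower for both grasps.
- Joint 7 came close to its limit (2.59 of 2.6) while tipping. I turned the insert about 27° about its face direction to move away from the limit, so it sits rotated in its own plane.
- The bowl's centre is known only to about 1 cm. The camera estimates ranged over x 0.503–0.513 and y -0.142 to -0.158; I used (0.507, -0.148).
- I did not check separately at the end that the lemon, garlic and mug were unmoved. The arm felt no unexpected contact.

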